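# Release a canister from the lever dispenser and ease its lid shut

### The job

On the box-shaped canister dispenser, press the lever's paddle fully down with your fingertips so that the linked lid lifts and the canister rolls out into the tray, and keep it down until the canister has come to rest there. Then let the paddle come up slowly, so that the lid is eased shut and does not slam, and move clear. Work by the paddle alone: do not touch the lid or the canister, do not open the round bin, and leave everything else where it stands.

Things in the scene. Friction and masses are not known exactly. Their poses are not given: they have to be found in the camera images.
- dispenser: Stainless canister dispenser, fixed to the bench in one of two places (the round bin has the other): box housing 160 mm long (x), 100 wide (y), 160 tall, on a chute that slopes down along +x, under the lid, into an open tray (x 80 to 225 mm, walls 85 mm high, end wall 95). Origin: underside, below the housing's middle; +x points away from the robot (within 0.25 rad of the robot's +x), z up.
- disp_pivot (a point): Pivot of the dispenser's lever, at (-80, 80, 90) mm in the dispenser's frame; the lever turns about a line through it along the dispenser's y. It runs along the outside of the +y wall, and its paddle sticks out past the -x end, towards the robot. An upright link joins its far end to the lid. It is sprung: let go, it flies up and the lid slams. Pressing takes 4 to 7 N at the paddle.
- disp_paddle (a point): The dispenser's paddle, a steel plate 50 (x) x 60 (y) x 6 mm; this point is the centre of its top face. At rest it is at (-210, 80, 125) mm in the dispenser's frame, its edge near the robot raised 0.25 rad; pressed, it moves down 67 mm on an arc about the pivot, almost straight, to its stop at 0.5 rad, z 58 mm, that edge then lowered 0.25 rad. The housing begins 105 mm beyond the plate.
- disp_lid_angle (a joint): Angle of the dispenser's lid, rad: 0 shut, 0.5 fully open; always equal to its lever's angle. The lid is hinged at the housing's -x top edge and lifts at its +x end. The canister gets out from about 0.25 rad. Eased shut means closing slower than 1.5 rad/s.
- disp_lid: The lid itself: steel plate 157 by 104 mm with a skirt 63 mm deep at its +x end. Origin on the hinge, at (-80, 0, 160) mm in the dispenser's frame; x along the lid away from the hinge.
- canister_center (a point): Middle of the canister, a plain white closed cylinder 44 mm in diameter and 70 mm long, about 120 g, lying across the chute behind the lid's skirt at the start; it rolls by itself into the tray once the lid is up, about 1 s.
- canister: The same canister; its origin is on its surface and turns as it rolls.
- bin: Round stainless swab bin, 140 mm in diameter, 180 mm tall with its domed lid, fixed to the bench, with a lever and paddle like the dispenser's. Not to be opened. Origin: centre of its underside.
- bin_paddle (a point): The round bin's paddle (not to be pressed): a flat steel plate 50 mm (along the device's x) by 60 mm, 6 mm thick; this point is the centre of its top face.
- bin_lid_angle (a joint): Angle of the round bin's lid, rad: 0 shut. To stay shut.
- jar: Bystander: amber jar, 54 mm across, 62 mm tall, standing near the dispenser's paddle, on its -y side. Origin under its middle.
- mug: Bystander: steel mug, 68 mm across, 70 mm tall, near the bin's paddle on its -y side. Origin under its middle.
- scoop: Bystander: spoon lying on the bench between the two devices. Origin under its middle.
- brush: Bystander: brush lying to the right of both devices. Origin under its middle.
- spray: Bystander: clear bottle, 56 mm across, 170 mm tall, far between the two devices. Origin under its middle.
- can: Bystander: steel can, 60 mm across, 80 mm tall, to the left of both devices. Origin under its middle.

How it is judged (in metres and radians):
On the way, in this order (a step that is already met when the one before it is completed fails the run):
1. the dispenser's lid starts to lift (value of joint disp_lid_angle above 0.1 rad), for 0.05 s.
2. paddle fully down (lid past 0.42 rad), the canister at rest in the tray (value of joint disp_lid_angle above 0.42 rad and x of canister_center in the frame of dispenser between 0.16 and 0.225 m and y of canister_center in the frame of dispenser between -0.05 and 0.05 m and z of canister_center in the frame of dispenser between 0.06 and 0.11 m and linear speed of canister below 0.05 m/s), for 0.3 s.
At the end, for the whole second after the job is handed in: The dispenser's lid is shut (under 0.03 rad), the canister lies at rest in the tray (its middle 160 to 225 mm along the dispenser's x, within the tray's walls), the round bin is shut (value of joint each of disp_lid_angle, bin_lid_angle below 0.03 rad and x of canister_center in the frame of dispenser between 0.16 and 0.225 m and y of canister_center in the frame of dispenser between -0.05 and 0.05 m and z of canister_center in the frame of dispenser between 0.06 and 0.11 m and linear speed of canister below 0.05 m/s); the robot touches nothing.
It fails at once if the dispenser's lid slams or drops (closing faster than 1.5 rad/s) (velocity of joint disp_lid_angle below -1.5 rad/s).
It fails at once if the robot touches the lid (contact force between any of the arm, the fingers and disp_lid above 0.5 N).
It fails at once if the robot touches the canister (contact force between any of the arm, the fingers and canister above 0.5 N).
It fails at once if the round bin is opened (value of joint bin_lid_angle above 0.08 rad).
It fails at once if a bystander is moved by more than 25 mm (distance of any of jar, mug, scoop, brush, spray, can from where it was at the start of the episode above 0.025 m).
It also fails if it takes over 42 s, if anything falls off the work surface, if the arm or the gripper's body presses on something with over 40 N, if the wrist force passes 120 N, or if a joint passes its speed limit or range.

### The arm

A 6-joint arm with a two-finger parallel gripper is mounted at the origin on the work surface. World frame = base frame: x ahead of the robot, y to its left, z up, the work surface at z = 0. Lengths are in mm, angles in rad, forces in N, time in s.
With the tool pointing down it reaches from about 325 to 850 mm from the base axis. Payload 4.4 kg.
Tool frame: the origin (TCP) lies midway between the tips of the shut fingers; the grasp point (between the pads) lies 19 mm behind it; z points along the fingers, x is the direction in which the jaws open and shut, and the axes are right-handed (so a half turn about z gives the same grasp; the last joint's range is limited). The gripper opens to 94 mm and grips with 3 to 60 N. Pads are 16 mm wide; open, the fingers measure 119 mm over their backs; the gripper's body (75 mm by 177 mm) begins 78 mm behind the grasp point.
Start: joints at [1.034, 0.207, 1.542, -0, 1.393, -0.15], TCP at [216.382, 532.734, 205.447] pointing down, gripper open.
Joint ranges: [-2.73, 2.73], [-0.86, 2.22], [0.23, 2.46], [-1.11, 4.25], [0.08, 2.63], [-2.82, 2.82]. Speed limits (rad/s): [2.79, 2.79, 3.14, 3.14, 3.14, 3.14].

### API

Orientations are given as a unit quaternion [x, y, z, w].
In Python, from station import telemetry, optics, ctrl gives the robot as it stands.
- The arm moves only by the shell command python3 -m jog 'ROWS'. ROWS is JSON, a list of rows, each a list of 3 entries, a list of its own where there are three numbers: the closure, from 0 (fully open) to 1 (shut), then the shift along the tool's x, y, z in mm, then the turn about the tool's z in rad. A call has 1 to 5 rows; each row is the pose to reach, as a shift and turn from the pose commanded when the call began, along the tool's axes at that moment; what a row does not reach only later rows make up. A row lasts 1/12 s, in which the tool goes at most 41.7 mm and 7.16 degrees, less where a joint would pass 70% of its speed; a pose out of reach is approached as far as the arm can. A call with a gripper value outside its range is refused whole. The fingers move at their own pace and stop on an object; the grip force is fixed at half the most. Time passes only in rows, so rows that repeat a pose let the fingers close. It gives the time, the measured TCP pose, the force and the opening at its end, in the units of the state.
- telemetry.get_obs(): the state, without advancing time (a new reading comes with each control period).
- optics.get_image(name): name is "side" or "top"; returns a dict with "img" (400x640x3 uint8, red, green, blue), "fx", "fy", "cx", "cy" (pixels), "world_from_camera" (4x4, takes a point from camera to world coordinates). Camera axes: x right, y up, looking along -z (the intrinsics and any distortion apply to the point x, -y, -z); pixel columns grow to the right and rows downward; lengths in mm; the calibration is good to about 2 mm. A picture is of the moment at which its call begins. There is no depth.
- ctrl.sign_off(): hands the job in, once; it reports no verdict.
The state is a dict: "t": time; "q": joint angles; "dq": joint speeds; "joint_efforts": joint torques, N m; "position": TCP position; "ee_rot": TCP orientation; "ft_force": force on the tool from outside, world axes, zero at the start; "torque": the same for the moment, N m; "opening": finger opening in mm.
Only numpy, scipy, OpenCV 4.12 (cv2) and the standard library are available. Lean on these libraries where they do the work, as an engineer would, in place of code of your own. Each camera call takes 0.05 s, during which the arm holds its last target.

## Working session

There is one attempt and no reset: what is moved stays moved. The work goes in short steps, Python scripts to look and compute and a shell command to move; the robot and the scene stay as the last step left them, time stands still between calls to the robot, and variables do not carry over. Pictures are saved under pics/ and viewed, and the job is handed in when it is done.

```bash
mkdir -p pics; ls; python3 - <<'E'
from station import telemetry, optics
import cv2,pickle
print(telemetry.get_obs())
for n in("side","top"):
    d=optics.get_image(n); pickle.dump(d,open(f"pics/{n}0.pkl","wb"))
    cv2.imwrite(f"pics/{n}0.png",d["img"][:,:,::-1]); print(n,{k:v for k,v in d.items() if k!="img"})
E
```

```text
pics
{'t': 0.0, 'q': array([ 1.03452062e+00,  2.07412184e-01,  1.54291189e+00, -1.20820439e-05,
        1.39346224e+00, -1.50490721e-01]), 'dq': array([ 0.00041708, -0.00060149, -0.00055129, -0.00055277, -0.00259215,
        0.0004288 ]), 'joint_efforts': array([ 1.09578748e-03, -3.70873296e+01, -2.81419355e+01,  6.99499645e-02,
        3.61384219e-02, -1.70169196e-04]), 'position': array([215.97167984, 532.05855907, 204.31517426]), 'ee_rot': array([ 8.29542916e-01,  5.58441892e-01, -9.88871651e-04,  4.74555210e-04]), 'ft_force': array([-0.42903749, -0.46507734, -0.38993708]), 'torque': array([ 0.02354809, -0.00629406,  0.02861311]), 'opening': 93.67617869095342}
side {'fx': 436.4757600054701, 'fy': 436.4757600054701, 'cx': 323.4143444353572, 'cy': 195.65522337469562, 'world_from_camera': array([[ 8.44711938e-01,  3.37885169e-01, -4.15084755e-01,
         7.71938065e+01],
       [-5.34913673e-01,  5.59247017e-01, -6.33332564e-01,
        -7.71325305e+02],
       [ 1.81412306e-02,  7.57018088e-01,  6.53142029e-01,
         9.32195687e+02],
       [ 0.00000000e+00,  0.00000000e+00,  0.00000000e+00,
         1.00000000e+00]])}
top {'fx': 438.1529400246714, 'fy': 438.1529400246714, 'cx': 321.3078616663463, 'cy': 201.34855395260607, 'world_from_camera': array([[-6.76526256e-04,  9.88350996e-01, -1.52190180e-01,
         3.51191224e+02],
       [-9.99925355e-01, -2.52523077e-03, -1.19543757e-02,
        -4.25425460e+00],
       [-1.21994344e-02,  1.52170732e-01,  9.88278929e-01,
         1.53001204e+03],
       [ 0.00000000e+00,  0.00000000e+00,  0.00000000e+00,
         1.00000000e+00]])}
```

View pics/side0.png

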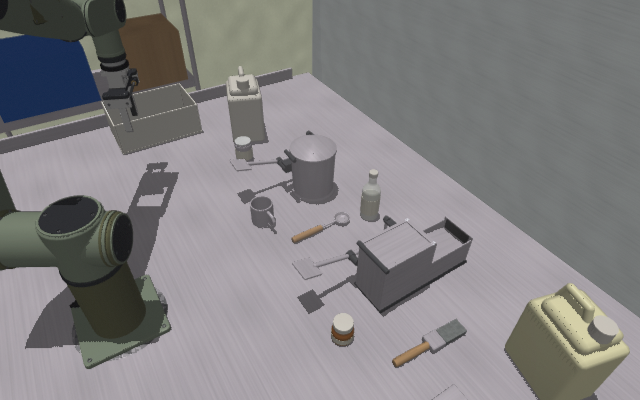

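View pics/top0.png

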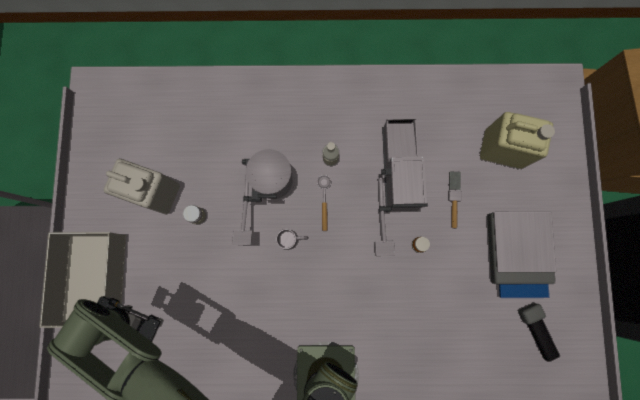

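The dispenser is on the right: its paddle is at about (384,248) in the top view and (307,266) in the side view. The bin is on the left, and the jar is at about (422,244) in the top view. I'll zoom in next.

```bash
python3 - <<'E'
import cv2,pickle,numpy as np
t=cv2.imread("pics/top0.png")[110:265,360:440]; s=cv2.imread("pics/side0.png")[210:350,280:480]
a=cv2.resize(t,None,fx=3.8,fy=3.8,interpolation=cv2.INTER_CUBIC);cv2.imwrite("pics/tz.png",a)
cv2.imwrite("pics/sz.png",cv2.resize(s,None,fx=4,fy=4,interpolation=cv2.INTER_CUBIC))
E
```

```text
(no output)
```

View pics/tz.png

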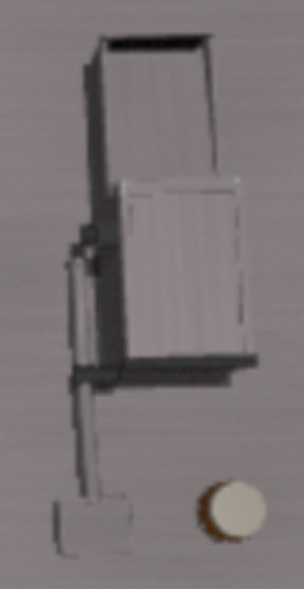

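View pics/sz.png

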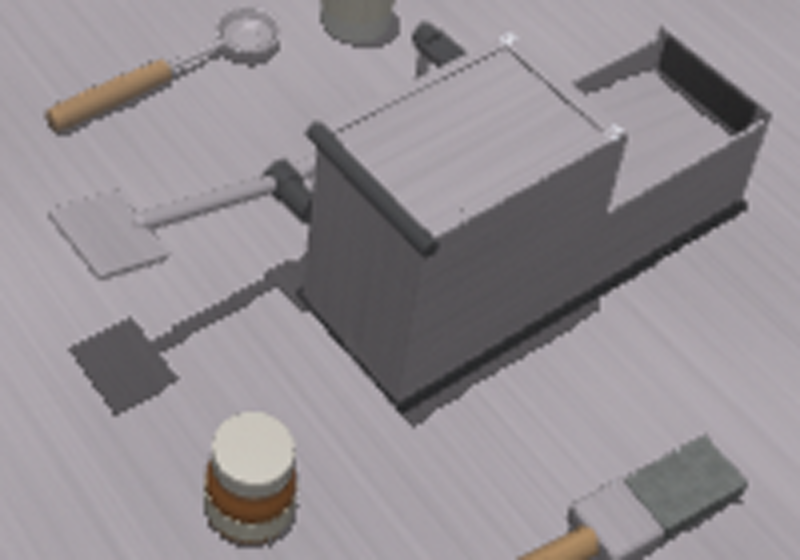

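```bash
cat >h.py <<'E'
import numpy as np,pickle
D={n:pickle.load(open(f"pics/{n}0.pkl","rb")) for n in("side","top")}
def ray(n,u,v):
    d=D[n];W=d["world_from_camera"]
    r=W[:3,:3]@np.array([(u-d["cx"])/d["fx"],-(v-d["cy"])/d["fy"],-1]);return W[:3,3],r/np.linalg.norm(r)
def plane(n,u,v,z):
    o,r=ray(n,u,v);return o+r*(z-o[2])/r[2]
def tri(s,t):
    o1,r1=ray("side",*s);o2,r2=ray("top",*t)
    k=np.linalg.lstsq(np.c_[r1,-r2],o2-o1,rcond=None)[0];a=o1+k[0]*r1;b=o2+k[1]*r2
    return (a+b)/2,np.linalg.norm(a-b)
E
python3 - <<'E'
from h import *
np.set_printoptions(precision=1,suppress=True)
T=lambda x,y:(360+x/3.8-.4,110+y/3.8-.4); S=lambda x,y:(280+x/4-.4,210+y/4-.4)
print("pad c",tri(S(110,235),T(95,527)))
for n,s,t in[("nl",(50,215),(62,555)),("fl",(120,192),(55,503)),("fr",(168,255),(131,496)),("nr",(103,278),(133,553))]: print(n,tri(S(*s),T(*t)))
print("far lid L",tri(S(509,42),T(118,180)),"R",tri(S(616,133),T(242,178)))
print("tray far L",tri(S(660,33),T(100,37)),"R",tri(S(768,117),T(212,37)))
print("hinge R",tri(S(432,245),T(257,360)), "L",tri(S(315,130),T(122,360)))
for p in[(122,360),(257,360),(118,180),(242,178)]:print(plane("top",*T(*p),163))
for p in[(100,37),(212,37)]:print(plane("top",*T(*p),95))
print("jar",plane("top",*T(238,508),62),plane("side",*S(253,447),62))
print("pad z125",plane("top",*T(95,527),125),plane("side",*S(110,235),125))
E
```

```text
pad c (array([ 416.4, -189.4,  122.4]), np.float64(1.2258363253929303))
nl (array([ 392.5, -160.6,  126.4]), np.float64(0.15569363219018478))
fl (array([ 439.3, -158. ,  115.9]), np.float64(6.280391288196931))
fr (array([ 440.6, -219.7,  120.6]), np.float64(2.92422897613833))
nr (array([ 394.2, -219.6,  129.1]), np.float64(0.62341783650399))
far lid L (array([ 705.6, -210.2,  154.4]), np.float64(3.29685697697417)) R (array([ 703.1, -311.8,  163.9]), np.float64(6.508470068085164))
tray far L (array([ 857.5, -208.4,   85.3]), np.float64(0.34069776221080555)) R (array([ 856. , -308.7,   90.2]), np.float64(1.4386014558957043))
hinge R (array([ 550.9, -320.4,  163.8]), np.float64(0.6704192142508528)) L (array([ 551.4, -209.6,  157. ]), np.float64(2.518293073882832))
[ 551.6 -209.3  163. ]
[ 551.3 -320.8  163. ]
[ 704.9 -209.8  163. ]
[ 706.2 -314.   163. ]
[ 854.2 -207.2   95. ]
[ 853.7 -307.3   95. ]
jar [ 435.  -322.7   62. ] [ 432.5 -322.9   62. ]
pad z125 [ 415.7 -188.8  125. ] [ 415.9 -191.5  125. ]
```

```bash
cat >g.py <<'E'
import sys,numpy as np
from scipy.spatial.transform import Rotation as R
from station import telemetry
o=telemetry.get_obs();M=R.from_quat(o["ee_rot"]).as_matrix()
np.set_printoptions(precision=1,suppress=True)
print(o["t"],o["position"],o["q"],o["ft_force"],o["opening"])
for a in sys.argv[1:]:
    print(a,M.T@(np.array(eval(a))-o["position"]))
E
python3 g.py 340,380,225 430,200,225 430,0,225 430,-100,225 417,-189,170
```

```text
0.1 [216.  532.1 204.4] [ 1.   0.2  1.5 -0.   1.4 -0.2] [-0.7  0.3 -1.1] 94.35360417140379
340,380,225 [-94.3 172.1 -20.4]
430,200,225 [-227.2  323.2  -20.2]
430,0,225 [-412.5  398.5  -19.9]
430,-100,225 [-505.2  436.1  -19.7]
417,-189,170 [-592.4  457.6   35.5]
```

```bash
python3 -m jog '[[1,[-19,34,-8],0],[1,[-38,68,-16],0],[1,[-57,102,-20],0],[1,[-76,136,-20],0],[1,[-94,172,-20],0]]'; python3 g.py 430,200,225 430,0,225 417,-189,170
```

```text
t: 0.52
position: [340.7, 379.5, 225.5]
ee_rot: [0.829, 0.559, 0.0, -0.0]
ft_force: [0.9, 0.3, 0.7]
opening: 64.0
0.5167 [340.7 379.5 225.5] [ 0.7  0.1  1.7  0.   1.4 -0.5] [0.9 0.3 0.7] 63.98916903123895
430,200,225 [-132.9  150.1    0.5]
430,0,225 [-318.3  225.2    0.4]
417,-189,170 [-498.3  284.1   55.4]
```

```bash
python3 -m jog '[[1,[-27,30,0],0],[1,[-54,60,0],0],[1,[-81,90,0],0],[1,[-108,120,0],0],[1,[-133,150,0],0]]'; python3 -m jog '[[1,[-37,15,0],0],[1,[-74,30,0],0],[1,[-111,45,0],0],[1,[-148,60,0],0],[1,[-185,75,0],0]]'; python3 g.py 417,-189,170 417,-189,150
```

```text
t: 0.93
position: [429.3, 199.2, 225.1]
ee_rot: [0.83, 0.558, -0.0, -0.0]
ft_force: [1.3, 0.9, 0.1]
opening: 30.4
t: 1.35
position: [428.4, -0.1, 225.1]
ee_rot: [0.829, 0.559, -0.0, -0.0]
ft_force: [0.0, 0.5, -0.4]
opening: 0.9
1.35 [428.4  -0.1 225.1] [-0.2 -0.1  1.9  0.   1.4 -1.4] [ 0.   0.5 -0.4] 0.8734048688882979
417,-189,170 [-179.3   60.5   55.1]
417,-189,150 [-179.3   60.5   75.1]
```

```bash
python3 -m jog '[[1,[-36,12,0],0],[1,[-72,24,5],0],[1,[-108,36,20],0],[1,[-144,48,38],0],[1,[-179,60,55],0]]';python3 -m jog '[[1,[0,0,5],0],[1,[0,0,12],0],[1,[0,0,20],0],[1,[0,0,20],0]]'; python3 g.py 417,-189,150; python3 - <<'E'
from station import optics
import cv2,numpy as np
s=optics.get_image("side")["img"][180:350,220:480,::-1];t=optics.get_image("top")["img"][110:300,340:460,::-1]
cv2.imwrite("pics/s1.png",cv2.resize(s,None,fx=3,fy=3));cv2.imwrite("pics/t1.png",cv2.resize(t,None,fx=3,fy=3))
E
```

```text
t: 1.77
position: [416.8, -188.7, 169.9]
ee_rot: [0.83, 0.558, 0.0, 0.0]
ft_force: [0.9, 0.4, -0.5]
opening: 0.8
t: 2.1
position: [416.4, -184.9, 148.7]
ee_rot: [0.829, 0.559, -0.0, -0.002]
ft_force: [-0.2, -0.2, 0.6]
opening: 0.5
2.1 [ 416.4 -184.9  148.7] [-0.6  0.   1.9  0.   1.3 -1.8] [-0.2 -0.2  0.6] 0.5016541686336952
417,-189,150 [-3.6  2.1 -1.3]
```

View pics/s1.png

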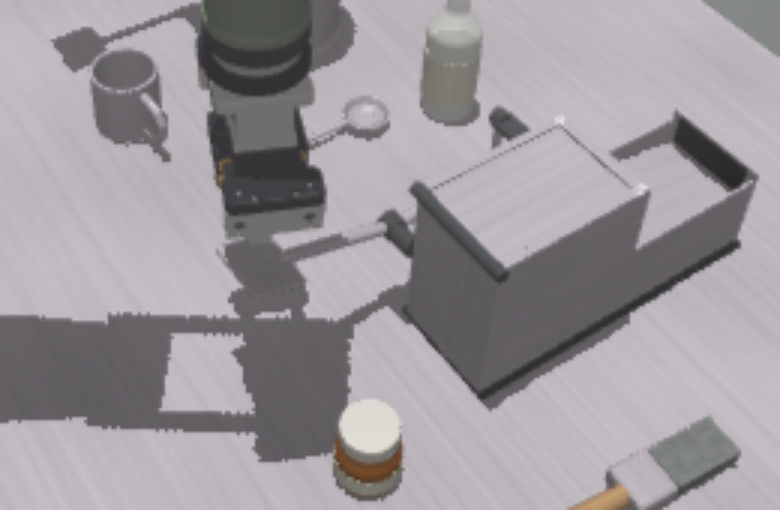

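View pics/t1.png

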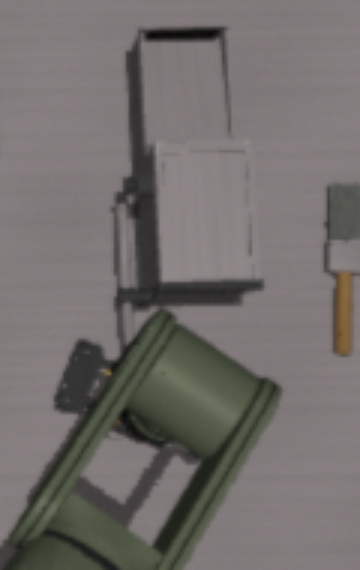

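```bash
python3 g.py 417,-189,150; python3 - <<'E'
from h import *
d=D["side"];W=d["world_from_camera"]
for p in[(416.5,-186,149),(416.5,-186,199),(416.5,-186,246),(417,-189,125)]:
    c=W[:3,:3].T@(np.array(p)-W[:3,3]);u,v=d["cx"]+d["fx"]*c[0]/-c[2],d["cy"]-d["fy"]*c[1]/-c[2];print(u,v,(u-220)*3,(v-180)*3)
E
```

```text
2.2 [ 417.5 -185.3  150.4] [-0.6  0.   1.9  0.   1.3 -1.8] [-0.3 -1.1  0.1] 0.12379035016928862
417,-189,150 [-3.6  0.9  0.4]
306.0546016734205 260.0355629638031 258.1638050202615 240.1066888914093
305.8819403327153 245.4776780453436 257.64582099814595 196.43303413603078
305.7089246286711 230.88991509693406 257.1267738860134 152.66974529080218
306.95857591256214 267.44916783127934 260.8757277376864 262.347503493838
```

```bash
python3 - <<'E'
from station import optics
import cv2
s=optics.get_image("side")["img"][190:300,260:370,::-1]
cv2.imwrite("pics/s2.png",cv2.convertScaleAbs(cv2.resize(s,None,fx=5,fy=5,interpolation=cv2.INTER_CUBIC),alpha=1.5))
E
```

```text
(no output)
```

View pics/s2.png

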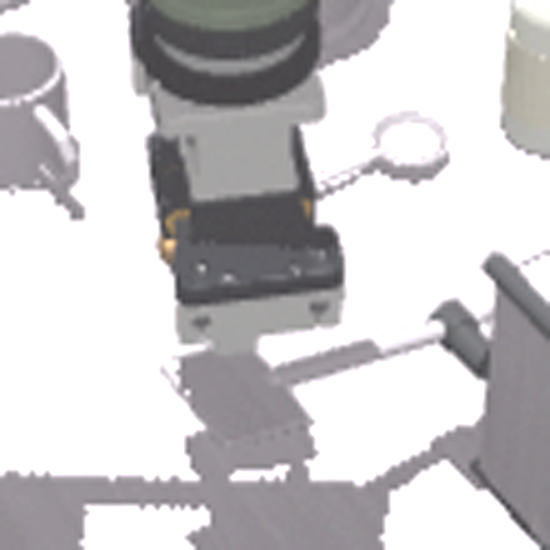

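```bash
python3 -m jog '[[1,[-4,1,4],0],[1,[-4,1,10],0],[1,[-4,1,16],0],[1,[-4,1,22],0],[1,[-4,1,27],0]]'; python3 -m jog '[[1,[0,0,4],0],[1,[0,0,9],0],[1,[0,0,14],0],[1,[0,0,18],0],[1,[0,0,18],0]]'
```

```text
t: 2.67
position: [416.4, -190.8, 123.0]
ee_rot: [0.829, 0.559, -0.0, -0.0]
ft_force: [-3.3, 0.7, 5.3]
opening: 0.3
t: 3.08
position: [416.2, -191.0, 104.7]
ee_rot: [0.83, 0.558, -0.001, -0.0]
ft_force: [-0.8, 0.1, 1.1]
opening: 0.3
```

```bash
python3 g.py 416,-189,58; python3 - <<'E'
from station import optics
import cv2
s=optics.get_image("side")["img"][180:330,240:480,::-1]
cv2.imwrite("pics/s3.png",cv2.convertScaleAbs(cv2.resize(s,None,fx=3.3,fy=3.3,interpolation=cv2.INTER_CUBIC),alpha=1.3))
E
```

```text
3.0833 [ 416.2 -191.   104.7] [-0.6  0.1  1.9 -0.   1.2 -1.8] [-0.8  0.1  1.1] 0.2655829680178185
416,-189,58 [ 1.8 -0.9 46.7]
```

View pics/s3.png

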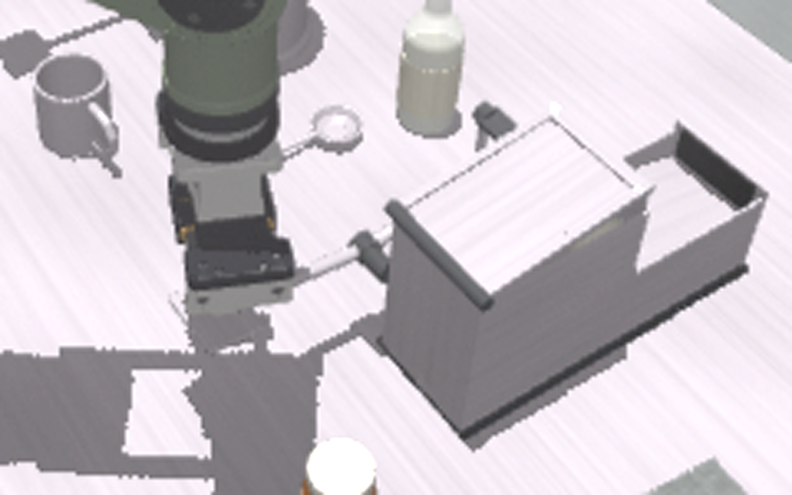

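The lid has lifted slightly: its far-edge corner at about (645,190) has moved up and a gap has opened. I'll keep pressing.

```bash
python3 -m jog '[[1,[1,0,5],0],[1,[2,0,10],0],[1,[2,0,16],0],[1,[2,0,22],0],[1,[2,0,28],0]]'; python3 -m jog '[[1,[0,0,5],0],[1,[0,0,10],0],[1,[0,0,14],0],[1,[0,0,18],0],[1,[0,0,18],0]]'; python3 g.py 416,-189,58
```

```text
t: 3.55
position: [418.5, -190.1, 78.2]
ee_rot: [0.83, 0.558, 0.0, 0.001]
ft_force: [-0.9, -1.2, 5.8]
opening: 0.2
t: 3.97
position: [420.9, -190.2, 61.3]
ee_rot: [0.83, 0.558, 0.002, 0.003]
ft_force: [1.6, 0.8, 8.2]
opening: 0.3
3.9667 [ 420.9 -190.2   61.3] [-0.6  0.1  1.9  0.   1.  -1.8] [1.6 0.8 8.2] 0.3475904440309378
416,-189,58 [-0.8 -5.   3.3]
```

```bash
python3 -m jog '[[1,[0,0,2],0],[1,[0,0,3],0],[1,[0,0,3],0],[1,[0,0,3],0],[1,[0,0,3],0]]'; python3 - <<'E'
from station import optics
import cv2
s=optics.get_image("side")["img"][180:330,240:480,::-1]
cv2.imwrite("pics/s4.png",cv2.convertScaleAbs(cv2.resize(s,None,fx=3.3,fy=3.3,interpolation=cv2.INTER_CUBIC),alpha=1.3))
E
```

```text
t: 4.38
position: [421.2, -190.3, 60.8]
ee_rot: [0.83, 0.558, 0.002, 0.003]
ft_force: [-3.3, 5.1, 24.0]
opening: 1.0
```

View pics/s4.png

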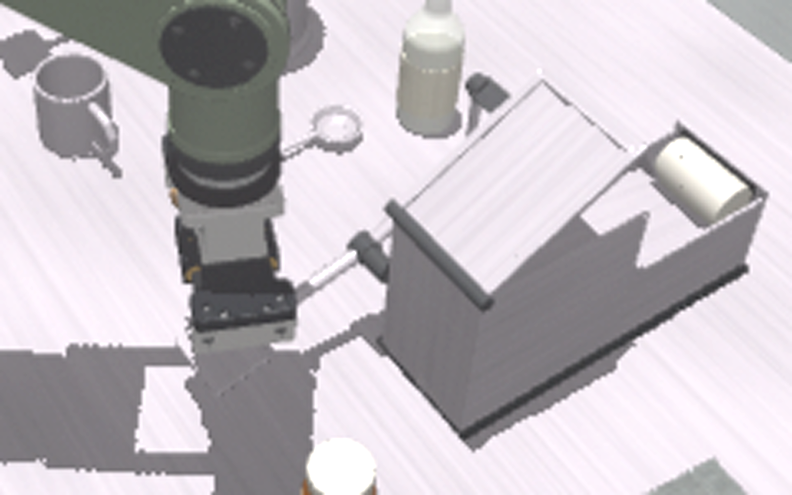

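The paddle is at its stop (force up to 24 N), the lid is fully up, and the canister lies against the tray's end wall at about (700,180). I'll hold here and check that it is at rest.

```bash
H='x'; for i in 1 2 3 4; do python3 -m jog '[[1,[0,0,0],0],[1,[0,0,0],0],[1,[0,0,0],0],[1,[0,0,0],0],[1,[0,0,0],0]]' | tail -2; done; python3 - <<'E'
from station import optics
import cv2,numpy as np
from h import *
def c(n,roi):
    im=optics.get_image(n)["img"];x0,y0,x1,y1=roi;h=im[y0:y1,x0:x1].astype(int)
    m=((h.min(2)>110)&(h[:,:,0]-h[:,:,2]>12)).astype(np.uint8)
    k,l,st,ce=cv2.connectedComponentsWithStats(m);i=1+np.argmax(st[1:,4]);return ce[i]+[x0,y0],st[i]
for k in range(2):
    a=c("side",(420,210,480,260));b=c("top",(380,115,425,160));print(a,b,tri(a[0],b[0]))
print([plane("top",*b[0],z) for z in(85,105)])
s=optics.get_image("side")["img"][180:330,240:480,::-1]
cv2.imwrite("pics/s5.png",cv2.convertScaleAbs(cv2.resize(s,None,fx=3.3,fy=3.3,interpolation=cv2.INTER_CUBIC),alpha=1.3))
E
```

```text
ft_force: [-3.5, 4.6, 24.2]
opening: 0.5
ft_force: [-2.9, 4.3, 24.7]
opening: 0.4
ft_force: [-2.8, 4.7, 23.4]
opening: 0.5
ft_force: [-3.9, 4.3, 23.8]
opening: 0.6
(array([449.57142857, 232.47619048]), array([22, 13, 18, 19, 42], dtype=int32)) (array([404.11049724, 125.96132597]), array([ 14,   7,  21,   9, 181], dtype=int32)) (array([ 825.79025504, -265.06829043,   94.25334845]), np.float64(11.190014316170913))
(array([450.95714286, 229.91428571]), array([22, 12, 24, 18, 70], dtype=int32)) (array([404.11049724, 125.96132597]), array([ 14,   7,  21,   9, 181], dtype=int32)) (array([ 824.93285944, -264.86141649,  103.57155671]), np.float64(6.118597744755611))
[array([ 833.83202611, -270.13210917,   85.        ]), array([ 827.15193223, -266.45216952,  105.        ])]
```

View pics/s5.png

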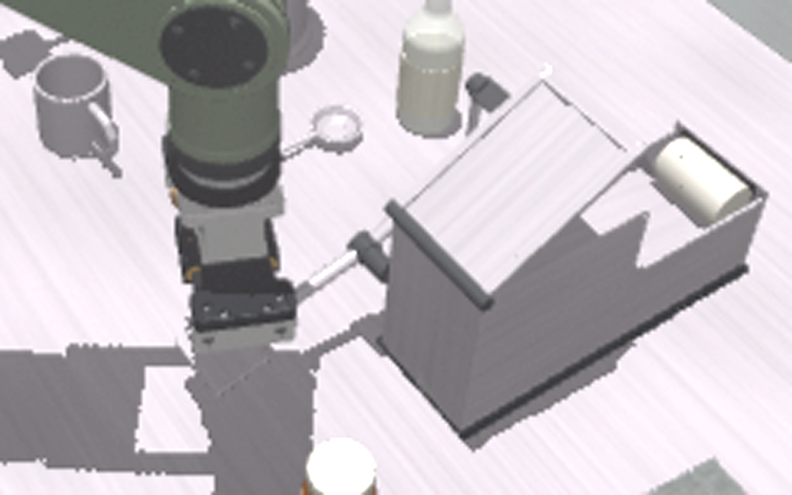

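The canister is at the same pixels in both frames, about 200 mm along the dispenser's x, so it is at rest. Now I'll ease the paddle up.

```bash
python3 -m jog '[[1,[0,0,-2],0],[1,[0,0,-4],0],[1,[0,0,-7],0],[1,[0,0,-10],0],[1,[0,0,-13],0]]'; python3 -m jog '[[1,[0,0,-3],0],[1,[0,0,-6],0],[1,[0,0,-9],0],[1,[0,0,-12],0],[1,[0,0,-15],0]]';python3 -m jog '[[1,[0,0,-3],0],[1,[0,0,-6],0],[1,[0,0,-9],0],[1,[0,0,-12],0],[1,[0,0,-15],0]]'; python3 -m jog '[[1,[0,0,-3],0],[1,[0,0,-6],0],[1,[0,0,-9],0],[1,[0,0,-12],0],[1,[0,0,-15],0]]'
```

```text
t: 6.77
position: [419.2, -190.1, 70.8]
ee_rot: [0.83, 0.558, 0.001, 0.002]
ft_force: [-1.5, -1.1, 5.5]
opening: 0.5
t: 7.18
position: [417.9, -190.0, 85.2]
ee_rot: [0.83, 0.558, -0.0, 0.001]
ft_force: [-2.6, -2.2, 5.1]
opening: 0.4
t: 7.6
position: [418.4, -189.4, 100.1]
ee_rot: [0.83, 0.558, 0.001, 0.001]
ft_force: [1.4, -2.9, 4.9]
opening: 0.5
t: 8.02
position: [418.2, -188.6, 114.8]
ee_rot: [0.83, 0.558, 0.001, -0.0]
ft_force: [3.5, 0.2, 3.1]
opening: 0.1
```

```bash
python3 -m jog '[[1,[0,0,-2],0],[1,[0,0,-4],0],[1,[0,0,-6],0],[1,[0,0,-8],0],[1,[0,0,-10],0]]'; python3 -m jog '[[1,[0,0,-2],0],[1,[0,0,-5],0],[1,[0,0,-9],0],[1,[0,0,-14],0],[1,[0,0,-20],0]]'; python3 -m jog '[[1,[0,-10,-20],0],[1,[0,-30,-40],0],[1,[0,-40,-60],0],[1,[0,-60,-80],0],[1,[0,-60,-80],0]]';python3 -m jog '[[1,[37,-15,0],0],[1,[74,-30,0],0],[1,[111,-45,0],0],[1,[148,-60,0],0],[1,[148,-60,0],0]]'; python3 - <<'E'
from station import optics,telemetry
import cv2
o=telemetry.get_obs();print(o["position"],o["ft_force"])
for n in("side","top"):cv2.imwrite(f"pics/{n}6.png",optics.get_image(n)["img"][:,:,::-1])
s=cv2.imread("pics/side6.png")[180:330,240:480]
cv2.imwrite("pics/s6.png",cv2.convertScaleAbs(cv2.resize(s,None,fx=3.3,fy=3.3,interpolation=cv2.INTER_CUBIC),alpha=1.3))
E
```

```text
t: 8.43
position: [417.4, -188.6, 124.4]
ee_rot: [0.83, 0.558, 0.0, -0.0]
ft_force: [3.6, 0.8, 3.5]
opening: 0.3
t: 8.85
position: [416.1, -188.4, 143.8]
ee_rot: [0.83, 0.558, -0.001, -0.002]
ft_force: [0.5, 0.6, -0.3]
opening: 0.6
t: 9.27
position: [361.8, -166.9, 228.4]
ee_rot: [0.83, 0.558, 0.001, 0.003]
ft_force: [1.4, -0.6, 0.3]
opening: 0.4
t: 9.68
position: [361.0, -0.5, 223.5]
ee_rot: [0.827, 0.562, 0.0, -0.002]
ft_force: [-0.4, -0.5, -0.1]
opening: 0.6
[361.00552265  -0.46750416 223.52743205] [-0.38197059 -0.49630771 -0.08209709]
```

View pics/s6.png

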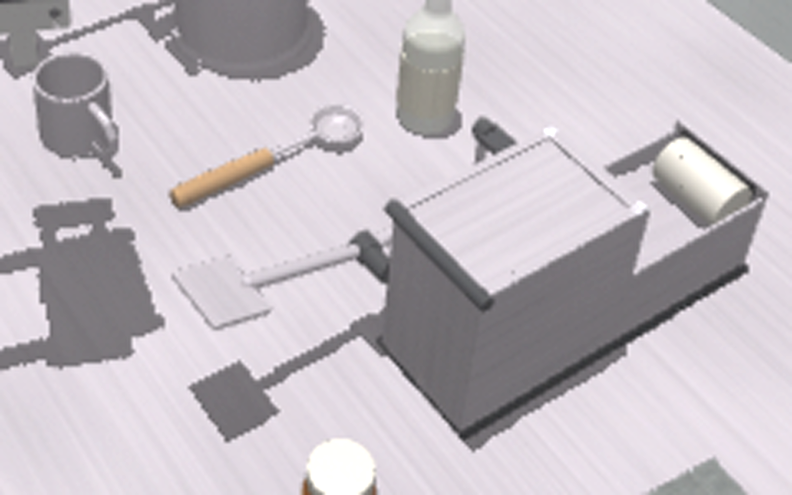

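View pics/top6.png

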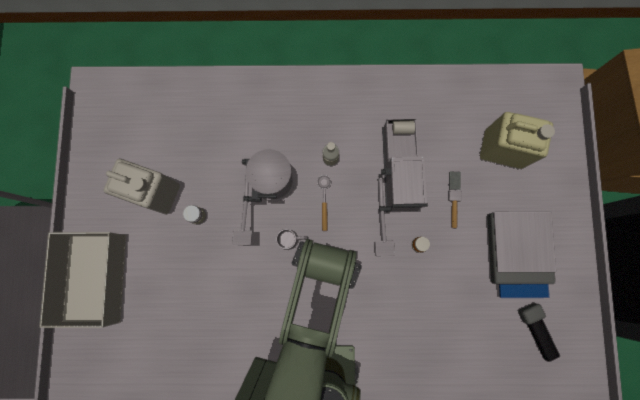

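The lid is shut, the canister is in the tray at (404,127) in the top view, and the bystanders are where they started. The arm is clear, so I'll let it settle and hand in.

```bash
python3 -m jog '[[1,[0,0,0],0],[1,[0,0,0],0],[1,[0,0,0],0],[1,[0,0,0],0],[1,[0,0,0],0]]'; python3 -c "
from station import ctrl;print(ctrl.sign_off())"
```

```text
t: 10.2
position: [362.1, -7.8, 224.4]
ee_rot: [0.83, 0.557, -0.0, -0.0]
ft_force: [-0.1, 0.6, 0.7]
opening: 0.3
the job is handed in; nothing more can be done
None
```

I pressed the dispenser's paddle to its stop with the shut fingertips and the canister rolled into the tray. I then let the paddle up slowly, moved clear, and handed in at about 10.2 s; no verdict was reported.

- **Pressing and holding:** The force rose to about 24 N once the paddle was on its stop. I held it there for about 2 s after the canister reached the end wall. It sat at the same pixels at the start and end of the hold.
- **Canister position:** It lies about 200 mm along the dispenser's x. The two-view fix was rough, because the rays missed each other by 6 to 11 mm, so I relied on the top view and the pictures.
- **Release:** The paddle came up at about 36 mm/s, roughly 0.3 rad/s at the lid. The fingers still showed 3 to 5 N of upward force until it was back at its rest height, so it did not fly up.
- **Last pictures:** The lid is shut, the canister is in the tray, the bin is closed, and I saw no bystander out of place. The arm stands clear with no contact force.

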